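# Tin locomotive through the clearance gauge

## Robot

A 6-joint arm with a two-finger parallel gripper is mounted at the origin on the work surface. World frame = base frame: x ahead of the robot, y to its left, z up, the work surface at z = 0. Lengths are in m, angles in rad, forces in N, time in s.
With the tool pointing down it reaches from about 0.3 to 0.875 m from the base axis. Payload 6.4 kg.
Tool frame: the origin (TCP) lies at the very end of the fingers, on their centre line; the grasp point (between the pads) lies 19 mm behind it; z points along the fingers, y is the direction in which the jaws open and shut (so a half turn about z gives the same grasp; the last joint's range is limited). The gripper opens to 85 mm and grips with 20 to 120 N. Pads are 22 mm wide; open, the fingers measure 114 mm over their backs; the gripper's body (76 mm by 85 mm) begins 54 mm behind the grasp point. The pads swing forward as they close: fully open they stand 13 mm farther back than shut.
Start: joints at [0.989, 0.181, 1.607, -0, 1.354, -0.206], TCP at [0.211, 0.535, 0.231] pointing down, gripper open.
Joint ranges: [-2.99, 2.99], [-0.89, 2.07], [0.3, 2.58], [-1.14, 4.28], [0, 2.63], [-3.12, 3.12]. Speed limits (rad/s): [2.57, 2.57, 3.01, 3.14, 3.14, 3.14].

## Interface

Orientations are given as a unit quaternion [w, x, y, z].
In Python, from cell import status, snapshot, robot gives the robot as it stands.
- The arm moves only by the tool servo_tool, never from a script. Its argument "deltas" is a list of rows, each a list of 5 numbers: the shift along the tool's x, y, z in cm, then the turn about the tool's z in rad, then the opening, from 0 (shut) to 1 (fully open). In form: [[dx, dy, dz, turn, claw], ...]. A call has 1 to 20 rows; each row shifts and turns the pose as measured when the row begins, along the tool's axes as they then stand; what a row does not reach is not made up. A row lasts 1/8 s, in which the tool goes at most 62.5 mm and 10.7 degrees, less where a joint would pass 70% of its speed; a pose out of reach is approached as far as the arm can. A call is refused whole if a number of a shift passes 6.25 or a number of a turn 0.188, either way. A call with a gripper value outside its range is refused whole. The fingers move at their own pace and stop on an object; "grip_force" is the grip in N (left out, the last holds). Time passes only in rows, so rows that do not move let the fingers close. It gives the time, the measured TCP pose, the force and the opening at its end, in the units of the state.
- status.get_state(): the state, without advancing time (a new reading comes with each control period).
- snapshot(name): name is "scene" or "top" or "wrist"; returns a dict with "img" (384x512x3 uint8, red, green, blue), "intrinsics" (3x3 intrinsics, pixels), "k1" (the pictures are not rectified: a ray, as slopes to the right and down, at radius r is drawn at 1 + k1 r^2 times it, then the intrinsics apply), "camera_from_world" (4x4, takes a point from world to camera coordinates). Camera axes: x right, y down, z forward; pixel columns grow to the right and rows downward; lengths in m; the calibration is good to about 2 mm. A picture is of the moment at which its call begins. There is no depth.
- robot.job_done(): hands the job in, once; it reports no verdict.
The state is a dict: "clock": time; "qpos": joint angles; "qd": joint speeds; "effort": joint torques, N m; "tool_pos": TCP position; "eef_rot": TCP orientation; "ft_force": force on the tool from outside, world axes, zero at the start; "torque": the same for the moment, N m; "grip_width": finger opening in m.
Only numpy, scipy, OpenCV 4.12 (cv2) and the standard library are available. Lean on these libraries where they do the work, as an engineer would, in place of code of your own. Each camera call takes 0.05 s, during which the arm holds its last target.

## Task

Check that the repaired tin locomotive still passes the clearance gauge: with the fingertips, push it along the bench, nose first, through the gap between the two steel gauge posts until its rear end has come clear out on the other side. Push gently, for the tin is thin: do not squeeze, lift or tip it, do not ram it against the posts, and leave everything else on the bench where it is.

Things in the scene. Friction and masses are not known exactly. Their poses are not given: they have to be found in the camera images.
- gauge: Two bare steel posts fixed to the bench, clear gap 50 mm, nothing in it. Origin on the bench midway between them; x = level direction in which the locomotive must pass (it starts on the -x side), y across the gap, z up. Each post: x -8 to +8 mm, y 25 to 51 mm either side, 45 mm high, edges rounded 3 mm, with a 6 mm high foot out to y = 85 mm.
- loco: Red tin locomotive, wheels off, 110 x 44 mm, about 280 g, loose; slides on its flat underside. Origin mid-underside, x to the nose, z up. Frame 20 mm high: flat flanks y = +-22 from x = -55 to 33, front a half circle r 22 about x = 33. Cab x -55 to -13, full width, top 57.5, flat upright rear; boiler top 53; chimney top 64 mm. Nose starts roughly towards the gauge, off to a side, turned up to 0.4 rad.
- loco_nose (a point): Foremost point of the locomotive, 10 mm above its underside.
- loco_rear (a point): Middle of the locomotive's flat rear face, 10 mm above its underside.
- top: Bystander: tin spinning top, 56 mm across, 60 mm high, loose, stands beside the way out. Origin under its centre.
- key: Bystander: flat brass clockwork key, about 46 x 40 mm, 8 mm high, loose. Origin on its underside near the middle.
- tweezers: Bystander: wooden block 40 x 60 x 30 mm with three tweezers standing in it, 87 mm high in all, loose. Origin under its centre.
- screw_tin: Bystander: open round tin of screws, 60 mm across, 22 mm high, loose. Origin under its centre.
- screwdriver: Bystander: screwdriver, 160 mm long, lying loose on the bench. Origin on its underside near the middle.
- mallet: Bystander: small hammer, 200 mm long, lying loose on the bench. Origin on its underside near the middle.
- oil_can: Bystander: oil can with a thin upright spout, 60 mm across, 106 mm high, loose. Origin under its centre.

How it is judged:
By the outcome, as a careful person would: the job done as asked, in the order asked, and still so for the second after the job is handed in, with the robot touching nothing.
It also fails if it takes over 58 s, if anything falls off the work surface, if the arm or the gripper's body presses on something with over 40 N, if the wrist force passes 120 N, or if a joint passes its speed limit or range.

## Working session

There is one attempt and no reset: what is moved stays moved. The work goes in short steps, Python scripts to look and compute and a tool call to move; the robot and the scene stay as the last step left them, time stands still between calls to the robot, and variables do not carry over. Pictures are saved under pics/ and viewed, and the job is handed in when it is done.

Besides the shell and the picture viewer there is one more tool, called after "Emit:" in YAML: its name, and indented under it one key for each argument. servo_tool: Moves the arm, as the interface text tells. Its arguments: {"type":"object","properties":{"deltas":{"type":"array","items":{"type":"array","items":{"type":"number"}}},"grip_force":{"type":"number"}},"required":["deltas"]}

```bash
ls; mkdir -p pics
python3 - <<'E'
from cell import status, snapshot, robot
import cv2,pickle
d={}
for n in ("scene","top","wrist"):
    s=snapshot(n); d[n]=s
    cv2.imwrite(f"pics/{n}0.png",s["img"][:,:,::-1])
    print(n,s["intrinsics"],s["k1"],s["camera_from_world"].round(4) if hasattr(s["camera_from_world"],'round') else s["camera_from_world"])
pickle.dump(d,open("s0.pkl","wb"))
print(status.get_state())
E
```

```text
pics
scene [[394.71622809   0.         256.09203632]
 [  0.         394.71622809 185.14418309]
 [  0.           0.           1.        ]] -0.12835936318949848 [[ 0.6288  0.7773  0.0195 -0.3975]
 [ 0.4486 -0.3422 -0.8256 -0.2313]
 [-0.6351  0.5279 -0.5639  1.4196]
 [ 0.      0.      0.      1.    ]]
top [[348.56897819   0.         254.74585621]
 [  0.         348.56897819 194.11752197]
 [  0.           0.           1.        ]] -0.0045938921607021855 [[-0.0079 -0.9999 -0.0079  0.0447]
 [-0.9881  0.009  -0.1534  0.5669]
 [ 0.1534  0.0066 -0.9881  0.7757]
 [ 0.      0.      0.      1.    ]]
wrist [[284.66197475   0.         256.11936251]
 [  0.         284.66197475 189.5717102 ]
 [  0.           0.           1.        ]] -0.06828804396195783 [[ 0.367   0.9302 -0.0018 -0.5726]
 [ 0.8889 -0.3501  0.2956 -0.0384]
 [ 0.2743 -0.1101 -0.9553  0.3807]
 [ 0.      0.      0.      1.    ]]
{'clock': 0.15, 'qpos': array([ 9.88701875e-01,  1.81416690e-01,  1.60774554e+00,  1.87068219e-05,
        1.35380650e+00, -2.06331957e-01]), 'qd': array([-0.00032859,  0.00033368, -0.00336474,  0.00024365,  0.00088611,
       -0.00153401]), 'effort': array([ 1.02004771e-03, -4.45266366e+01, -3.51689208e+01, -1.99986398e-04,
        5.85654227e-03, -5.36470111e-05]), 'tool_pos': array([0.21077885, 0.53453199, 0.23058091]), 'eef_rot': array([-2.72695943e-04,  1.86779788e-01,  9.82401566e-01, -6.31759122e-04]), 'ft_force': array([ 0.02568382, -0.21671623,  0.41293606]), 'torque': array([0.00398141, 0.04181536, 0.01624129]), 'grip_width': 0.08525634622662182}
```

View pics/scene0.png

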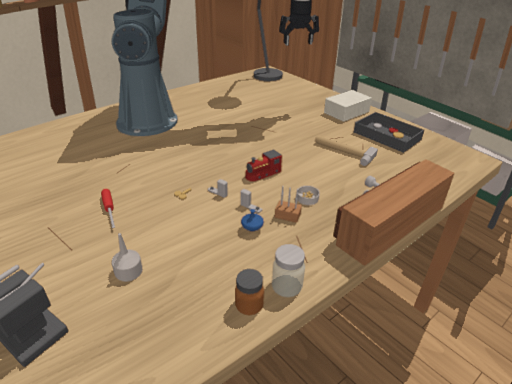

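View pics/top0.png

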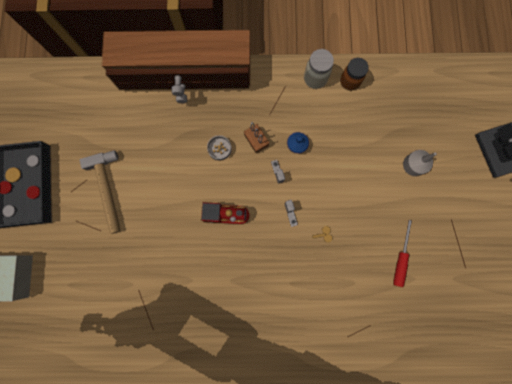

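View pics/wrist0.png

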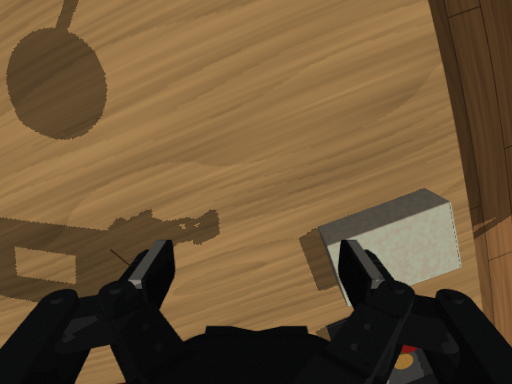

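```bash
cat > h.py <<'E'
import numpy as np, cv2, pickle
def unproj(s,px,z):
    K=np.array(s["intrinsics"]);T=np.array(s["camera_from_world"]);px=np.atleast_2d(px).astype(float)
    d=(px-K[:2,2])/np.diag(K)[:2]
    u=d.copy()
    for _ in range(20): u=d/(1+s["k1"]*(u**2).sum(1,keepdims=True))
    R=T[:3,:3];c=-R.T@T[:3,3]
    w=np.c_[u,np.ones(len(u))]@R
    t=(z-c[2])/w[:,2]
    return c+w*t[:,None]
def proj(s,P):
    K=np.array(s["intrinsics"]);T=np.array(s["camera_from_world"])
    p=np.atleast_2d(P)@T[:3,:3].T+T[:3,3]
    u=p[:,:2]/p[:,2:]
    u=u*(1+s["k1"]*(u**2).sum(1,keepdims=True))
    return u*np.diag(K)[:2]+K[:2,2]
def crop(s,x0,y0,x1,y1,f,name,lines=()):
    im=cv2.resize(s["img"][y0:y1,x0:x1,::-1],None,fx=f,fy=f,interpolation=cv2.INTER_CUBIC)
    for L,col in lines:
        q=((proj(s,L)+0.5-[x0,y0])*f).round().astype(int)
        cv2.polylines(im,[q.reshape(-1,1,2)],False,col,1,cv2.LINE_AA)
    cv2.imwrite(name,im)
E
python3 - <<'E'
from h import *
d=pickle.load(open("s0.pkl","rb"))
crop(d["top"],190,110,350,230,5,"pics/t1.png")
crop(d["scene"],160,140,340,240,4.4,"pics/sc1.png")
E
```

```text
(no output)
```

View pics/t1.png

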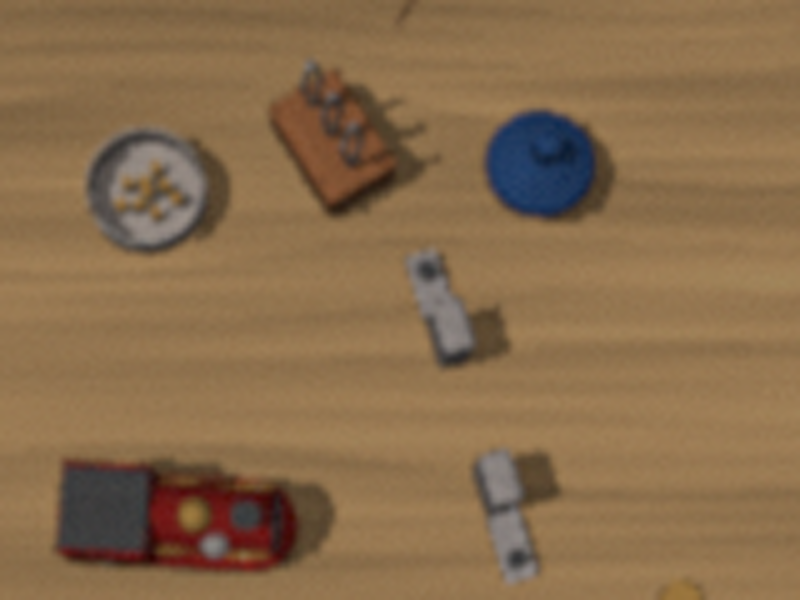

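View pics/sc1.png

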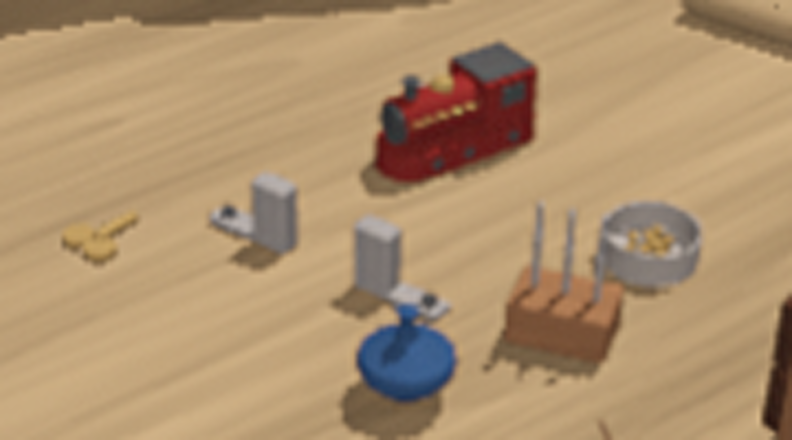

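```bash
cat >> h.py <<'E'
from scipy.optimize import least_squares
def place(pose,L):
    L=np.atleast_2d(np.array(L,float));c,s=np.cos(pose[2]),np.sin(pose[2])
    return np.c_[pose[0]+c*L[:,0]-s*L[:,1],pose[1]+s*L[:,0]+c*L[:,1],L[:,2]]
def box(x0,x1,y0,y1,z):
    return np.array([[x0,y0,z],[x1,y0,z],[x1,y1,z],[x0,y1,z],[x0,y0,z]])/1000
def gaugelines(g):
    o=[]
    for s in(1,-1):
        o+=[(place(g,box(-8,8,s*25,s*51,45)),(0,255,0)),(place(g,box(-8,8,s*25,s*51,0)),(0,255,255)),(place(g,box(-8,8,s*51,s*85,6)),(255,255,0))]
    return o
def locolines(l):
    a=np.linspace(-np.pi/2,np.pi/2,25)
    f=np.r_[[[-55,-22]],np.c_[33+22*np.cos(a),22*np.sin(a)],[[-55,22],[-55,-22]]]
    r=[]
    for z,c in((0,(0,255,255)),(20,(0,255,0))):
        r.append((place(l,np.c_[f,np.full(len(f),z)]/1000),c))
    r.append((place(l,box(-55,-13,-22,22,57.5)),(255,255,0)))
    return r
def mask(s,l):  # loco silhouette
    m=np.zeros((s["img"].shape[0]*4,s["img"].shape[1]*4),np.uint8)
    a=np.linspace(-np.pi/2,np.pi/2,25)
    f=np.r_[[[-55,-22]],np.c_[33+22*np.cos(a),22*np.sin(a)],[[-55,22]]]
    return m
E
python3 - <<'E'
from h import *
d=pickle.load(open("s0.pkl","rb"));t=d["top"]
def px(p): return np.array(p)/5.+[190,110]-0.5
G=[(406,255),(437,250),(540,572),(505,582),(425,300),(510,450),(522,498),(492,508)]
L=np.array([[-8,85,6],[8,85,6],[8,-85,6],[-8,-85,6],[-8,51,45],[8,-25,45],[8,-51,45],[-8,-51,45]])/1000
r=least_squares(lambda g:(proj(t,place(g,L))-px(G)).ravel(),[.55,-.05,-1.5])
g=r.x;print(g,r.fun.reshape(-1,2).round(1))
# loco: cab roof corners and nose
C=[(65,465),(150,467),(148,555),(58,550)]
LL=np.array([[-55,22,57.5],[-13,22,57.5],[-13,-22,57.5],[-55,-22,57.5]])/1000
r=least_squares(lambda g:(proj(t,place(g,LL))-px(C)).ravel(),[.5,.08,-1.6])
l=r.x;print(l,r.fun.reshape(-1,2).round(1))
np.save("g.npy",g);np.save("l.npy",l)
crop(t,190,110,350,230,5,"pics/t2.png",gaugelines(g)+locolines(l))
crop(d["scene"],160,140,340,240,4.4,"pics/sc2.png",gaugelines(g)+locolines(l))
E
```

```text
[ 0.57761605 -0.03071148 -1.29378309] [[-0.2  0.2]
 [-0.3 -0.5]
 [-0.6  0.4]
 [ 0.1  0.3]
 [ 0.7  0.5]
 [-0.4 -0.9]
 [ 0.6  0.1]
 [-0.  -0. ]]
[ 0.5246241   0.10768558 -1.61461971] [[-0.5 -1. ]
 [ 0.7 -0.8]
 [ 0.1  0.7]
 [-0.2  1. ]]
```

View pics/t2.png

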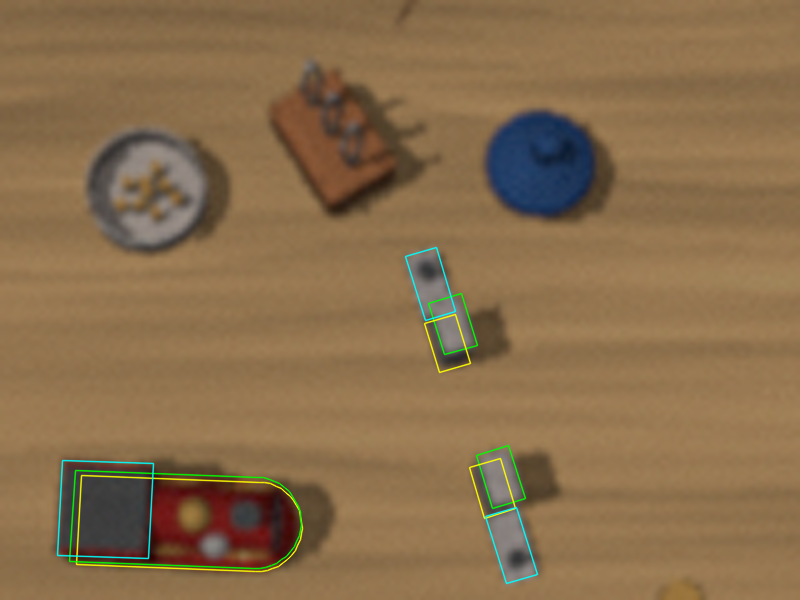

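View pics/sc2.png

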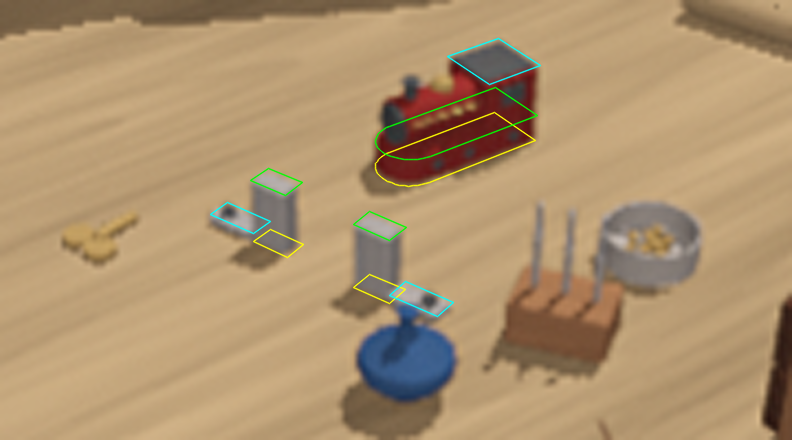

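```bash
cat >> h.py <<'E'
def tog(g,P):
    P=np.atleast_2d(P);c,s=np.cos(g[2]),np.sin(g[2]);d=P[:,:2]-g[:2]
    return np.c_[c*d[:,0]+s*d[:,1],-s*d[:,0]+c*d[:,1]]*1000
def wrap(a): return (a+np.pi)%(2*np.pi)-np.pi
def tool(st):
    from scipy.spatial.transform import Rotation as R
    q=st["eef_rot"];M=R.from_quat([q[1],q[2],q[3],q[0]]).as_matrix();return st["tool_pos"],M
def go(g,xg,yg,z,yaw_g):
    """delta (cm, tool axes) and turn to reach gauge-frame mm target; yaw_g = tool x axis in gauge frame"""
    from cell import status
    st=status.get_state();p,M=tool(st)
    t=place(g,[[xg/1000,yg/1000,z/1000]])[0]
    yaw=np.arctan2(M[1,0],M[0,0])
    print("clock",round(st["clock"],2),"tool gauge mm",tog(g,p).round(1),"z",(p[2]*1000).round(1),"yaw_g",round(wrap(yaw-g[2]),3),"F",st["ft_force"].round(1),"w",round(st["grip_width"],4))
    print("delta cm (tool)",(M.T@(t-p)*100).round(2),"turn",round(-wrap(g[2]+yaw_g-yaw),3),"q",st["qpos"].round(2))
E
python3 - <<'E'
from h import *
d=pickle.load(open("s0.pkl","rb"));t=d["top"];g=np.load("g.npy");l=np.load("l.npy")
print("loco",tog(g,l[None,:2]),l[2]-g[2])
def px(p): return np.array(p)/5.+[190,110]-0.5
for n,p,z in (("top",(541,163),.03),("tweez",(330,140),.03),("tweezcorner",(337,208),.03),("tin",(148,190),.015),("key",(682,590),.008)):
    print(n,tog(g,unproj(t,px(p),z)).round(0))
go(g,-140,-80,100,np.pi)
E
```

```text
loco [[-147.61333476  -13.1223369 ]] -0.32083661736503943
top [[ 67. 105.]]
tweez [[-29. 146.]]
tweezcorner [[-35. 112.]]
tin [[-122.  151.]]
key [[  73. -112.]]
clock 0.15 tool gauge mm [[-644.  -198.3]] z 230.6 yaw_g -2.224 F [ 0.  -0.2  0.4] w 0.0853
delta cm (tool) [-40.01 -32.84  13.09] turn 0.918 q [ 0.99  0.18  1.61  0.    1.35 -0.21]
```

Emit:
servo_tool:
  deltas:
    - [-4,-3.3,0.6,0,0]
    - [-4,-3.3,0.6,0,0]
    - [-4,-3.3,0.6,0,0]
    - [-4,-3.3,0.6,0,0]
    - [-4,-3.3,0.6,0,0]
    - [-4,-3.3,0.6,0,0]
    - [-4,-3.3,0.6,0,0]
    - [-4,-3.3,0.6,0,0]
    - [-4,-3.3,0.6,0,0]
    - [-4,-3.3,0.6,0,0]
    - [0,0,0,0.18,0]
    - [0,0,0,0.18,0]
    - [0,0,0,0.18,0]
    - [0,0,0,0.18,0]
    - [0,0,0,0.18,0]
  grip_force: 20

```text
clock: 2.02
tool_pos: [0.4681, 0.0653, 0.1664]
eef_rot: [-0.001, 0.606, 0.795, -0.001]
ft_force: [-0.4, -0.1, -1.5]
grip_width: 0.0
```

Run:
```python
from h import *
from cell import snapshot
g=np.load("g.npy")
go(g,-140,-80,60,np.pi)
for n in ("wrist","top"):
    s=snapshot(n); cv2.imwrite(f"pics/{n}1.png",s["img"][:,:,::-1]); pickle.dump(s,open(n+"1.pkl","wb"))
```

```text
clock 2.02 tool gauge mm [[-122.3  -79. ]] z 166.4 yaw_g 3.132 F [-0.4 -0.1 -1.5] w 0.0
delta cm (tool) [ 1.76 -0.09 10.64] turn -0.009 q [-0.11  0.02  1.92 -0.    1.2  -0.38]
```

View pics/wrist1.png

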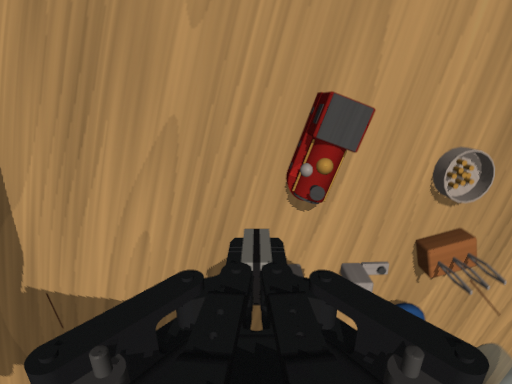

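View pics/top1.png

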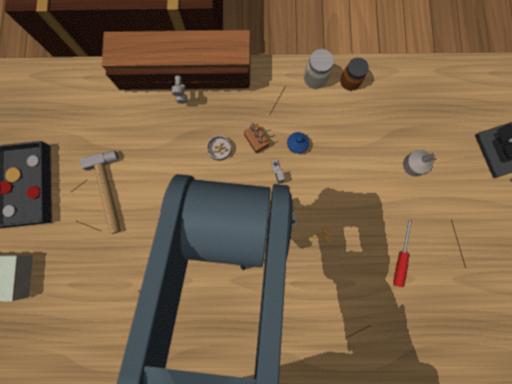

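Emit:
servo_tool:
  deltas:
    - [0.6,0,3,-0.009,0]
    - [0.6,0,3,0,0]
    - [0.6,0,3,0,0]
    - [0,0,3,0,0]
    - [0,0,2,0,0]
    - [0,0,1,0,0]
    - [0,0,0,0,0]

```text
clock: 3.0
tool_pos: [0.4639, 0.0831, 0.013]
eef_rot: [0.0, 0.589, 0.808, -0.0]
ft_force: [0.7, -0.3, 0.9]
grip_width: -0.0001
```

Run:
```python
from h import *
from cell import snapshot
g=np.load("g.npy")
go(g,-140,-60,9,np.pi)
s=snapshot("scene"); pickle.dump(s,open("sc2.pkl","wb"))
crop(s,160,120,340,240,4.4,"pics/sc3.png",locolines(np.load("l.npy")))
```

```text
clock 3.0 tool gauge mm [[-140.6  -78.3]] z 13.0 yaw_g -3.107 F [ 0.7 -0.3  0.9] w -0.0001
delta cm (tool) [-0.12  1.83  0.4 ] turn 0.034 q [-0.07  0.29  2.   -0.    0.86 -0.39]
```

View pics/sc3.png

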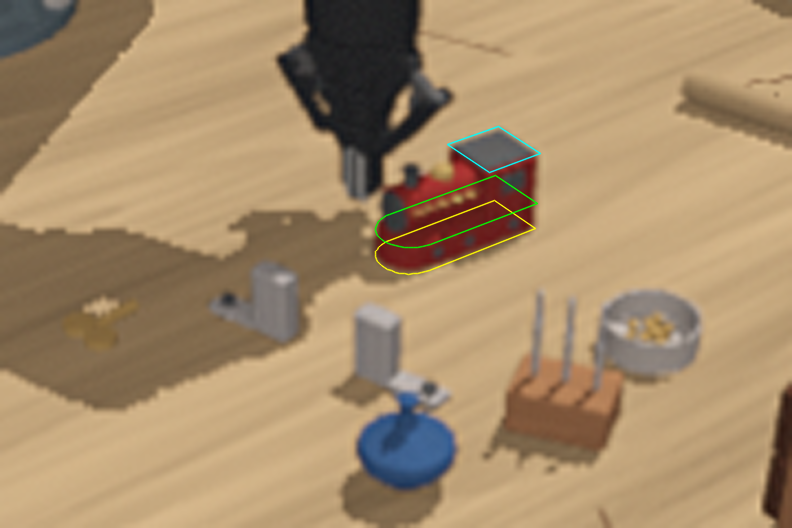

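Emit:
servo_tool:
  deltas:
    - [0,0,0,-0.18,0]
    - [0,0,0,-0.18,0]
    - [0,0,0,-0.18,0]
    - [0,0,0,-0.18,0]
    - [0,0,0,-0.18,0]
    - [0,0,0,-0.18,0]
    - [0,0,0,-0.18,0]
    - [0,0,0,-0.18,0]
    - [0,0,0,-0.1,0]
    - [0,0,0,0,0]

```text
clock: 4.3
tool_pos: [0.4744, 0.0824, 0.0255]
eef_rot: [0.011, -0.17, 0.985, -0.003]
ft_force: [-0.0, -0.3, 0.2]
grip_width: -0.0
```

Run:
```python
from h import *
g=np.load("g.npy")
go(g,-143,-55,9,-np.pi/2)
```

```text
clock 4.3 tool gauge mm [[-137.   -68.4]] z 25.5 yaw_g -1.507 F [-0.  -0.3  0.2] w -0.0
delta cm (tool) [-1.34  0.53  1.67] turn 0.064 q [-0.07  0.27  1.99 -0.    0.86 -1.99]
```

Emit:
servo_tool:
  deltas:
    - [0,0.5,0.9,0.06,0]
    - [0,0,0.7,0,0]
    - [0,0,0,0,0]

```text
clock: 4.68
tool_pos: [0.4749, 0.0869, 0.011]
eef_rot: [0.013, -0.138, 0.99, -0.003]
ft_force: [-0.4, -0.4, 0.0]
grip_width: -0.0001
```

Run:
```python
from h import *
g=np.load("g.npy")
go(g,-143,-55,10,-np.pi/2)
```

```text
clock 4.67 tool gauge mm [[-141.2  -66.6]] z 11.0 yaw_g -1.571 F [-0.4 -0.4  0. ] w -0.0001
delta cm (tool) [-1.16  0.18  0.12] turn -0.0 q [-0.06  0.3   1.99 -0.    0.83 -1.91]
```

Emit:
servo_tool:
  deltas:
    - [-0.4,0,0,0,0]
    - [-0.4,0,0,0,0]
    - [-0.4,0,0,0,0]
    - [-0.4,0,0,0,0]
    - [-0.4,0,0,0,0]
    - [-0.4,0,0,0,0]
    - [0,0,0,0,0]

```text
clock: 5.55
tool_pos: [0.4999, 0.0936, 0.012]
eef_rot: [0.013, -0.138, 0.99, -0.003]
ft_force: [-0.4, 0.7, -0.7]
grip_width: -0.0
```

Run:
```python
from h import *
from cell import snapshot
g=np.load("g.npy")
go(g,-143,-40,10,-np.pi/2)
s=snapshot("scene"); pickle.dump(s,open("sc3.pkl","wb"))
crop(s,160,120,340,240,4.4,"pics/sc4.png",locolines(np.load("l.npy"))+gaugelines(g))
```

```text
clock 5.55 tool gauge mm [[-140.8  -40.7]] z 12.0 yaw_g -1.571 F [-0.4  0.7 -0.7] w -0.0
delta cm (tool) [-0.07  0.22  0.2 ] turn 0.0 q [-0.05  0.34  1.93 -0.    0.85 -1.89]
```

View pics/sc4.png

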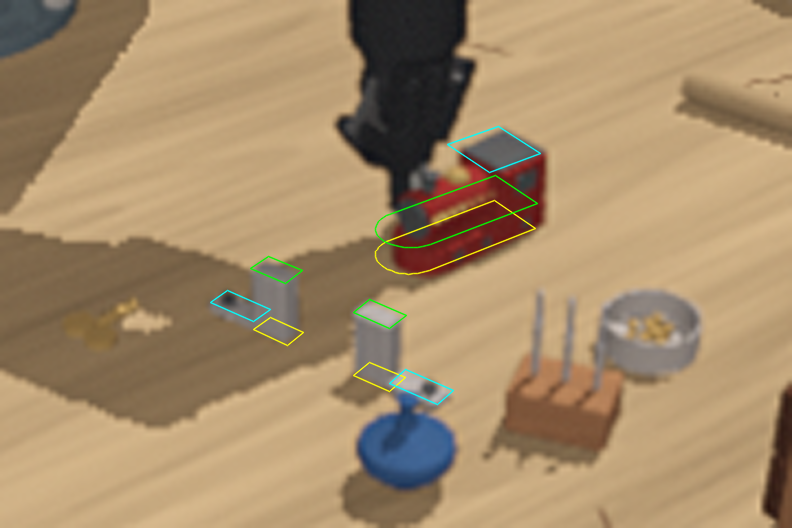

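Emit:
servo_tool:
  deltas:
    - [-0.4,0,0,0,0]
    - [-0.35,0,0,0,0]
    - [0,0,0,0,0]

```text
clock: 5.98
tool_pos: [0.5073, 0.0957, 0.0122]
eef_rot: [0.013, -0.138, 0.99, -0.003]
ft_force: [-0.8, 0.1, -0.3]
grip_width: -0.0002
```

Run:
```python
from h import *
from cell import snapshot
g=np.load("g.npy")
go(g,-143,-40,10,-np.pi/2)
s=snapshot("scene"); pickle.dump(s,open("sc3.pkl","wb"))
crop(s,220,130,320,200,8,"pics/sc5.png",gaugelines(g))
```

```text
clock 5.97 tool gauge mm [[-140.8  -33.1]] z 12.2 yaw_g -1.571 F [-0.8  0.1 -0.3] w -0.0002
delta cm (tool) [0.7  0.22 0.2 ] turn 0.0 q [-0.04  0.35  1.91 -0.    0.85 -1.89]
```

View pics/sc5.png

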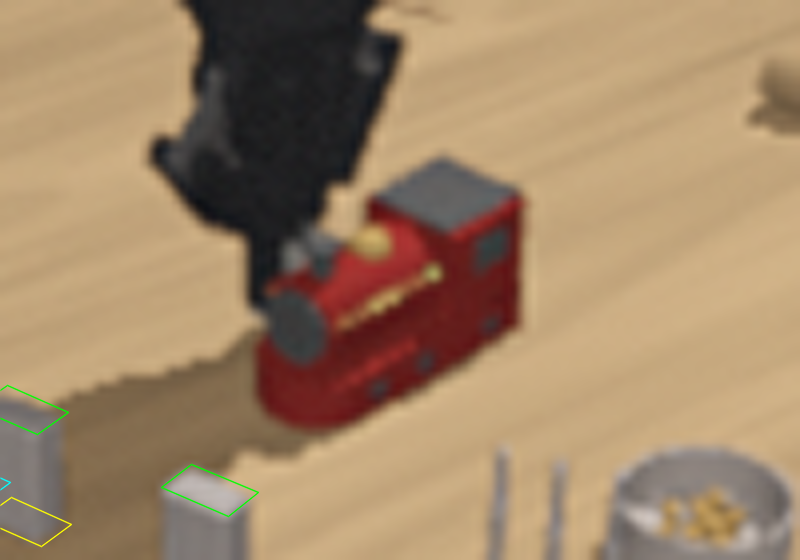

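Emit:
servo_tool:
  deltas:
    - [1,0,0,0,0]
    - [2,0,0,0,0]
    - [1,0,-3,0,0]
    - [0,0,-4,0,0]
    - [0,3,0,0.18,0]
    - [0.5,3,0,0.18,0]
    - [1,3,0,0.18,0]
    - [0,0,0,0.18,0]
    - [0,0,0,0.18,0]
    - [0,0,0,0.18,0]
    - [0,0,0,0.18,0]
    - [0,0,0,0.18,0]
    - [0,0,0,0.1,0]
    - [0,0,0,0,0]

```text
clock: 7.78
tool_pos: [0.4329, 0.1748, 0.0814]
eef_rot: [0.011, 0.61, 0.792, 0.007]
ft_force: [-0.9, 0.1, 0.4]
grip_width: 0.0004
```

Run:
```python
from h import *
from cell import snapshot
g=np.load("g.npy")
go(g,-240,0,80,np.pi)
for n in ("wrist","top","scene"):
    s=snapshot(n); cv2.imwrite(f"pics/{n}2.png",s["img"][:,:,::-1]); pickle.dump(s,open(n+"2.pkl","wb"))
```

```text
clock 7.78 tool gauge mm [[-237.2  -83. ]] z 81.4 yaw_g 3.122 F [-0.9  0.1  0.4] w 0.0004
delta cm (tool) [0.44 8.28 0.33] turn -0.019 q [ 0.13  0.13  2.01 -0.01  0.98 -0.12]
```

View pics/top2.png

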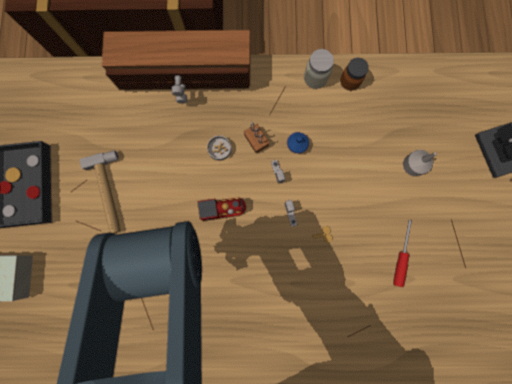

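View pics/scene2.png

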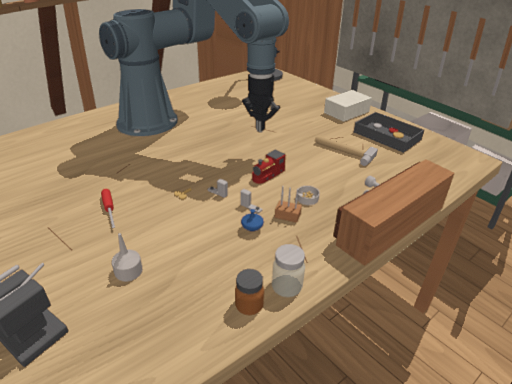

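Run:
```python
from h import *
g=np.load("g.npy")
s=pickle.load(open("top2.pkl","rb"))
crop(s,190,185,260,235,11,"pics/t3.png")
hsv=cv2.cvtColor(s["img"],cv2.COLOR_RGB2HSV)
```

```text
(no output)
```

View pics/t3.png

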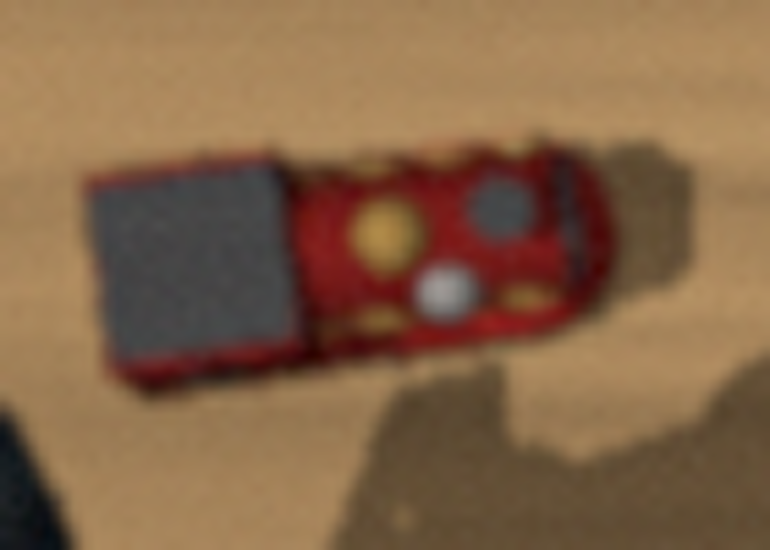

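```bash
cat >> h.py <<'E'
from scipy.optimize import minimize
A=np.linspace(-np.pi/2,np.pi/2,17)
_f=np.r_[[[-55,-22]],np.c_[33+22*np.cos(A),22*np.sin(A)],[[-55,22]]]
FR=np.r_[np.c_[_f,np.zeros(len(_f))],np.c_[_f,np.full(len(_f),20)]]/1000
CB=np.array([[x,y,z] for x in(-55,-13) for y in(-22,22) for z in(0,57.5)])/1000
_b=np.linspace(0,np.pi,9)
BO=np.array([[x,17*np.cos(b),36+17*np.sin(b)] for x in(-13,46) for b in _b])/1000
def mmask(s,l,roi,f=8):
    x0,y0,x1,y1=roi;m=np.zeros(((y1-y0)*f,(x1-x0)*f),np.uint8)
    for P in(FR,CB,BO):
        q=(proj(s,place(l,P))+.5-[x0,y0])*f
        cv2.fillConvexPoly(m,cv2.convexHull(q.astype(np.float32)).round().astype(np.int32),255)
    return cv2.resize(m,(x1-x0,y1-y0),interpolation=cv2.INTER_AREA).astype(float)/255
def imask(s,roi):
    x0,y0,x1,y1=roi;f=4
    im=cv2.resize(s["img"][y0:y1,x0:x1],None,fx=f,fy=f,interpolation=cv2.INTER_CUBIC)
    h=cv2.cvtColor(im,cv2.COLOR_RGB2HSV).astype(int)
    red=((h[...,0]<7)|(h[...,0]>170))&(h[...,1]>110)
    grey=(h[...,1]<60)&(h[...,2]<120)&(h[...,2]>45)
    m=cv2.morphologyEx((red|grey).astype(np.uint8)*255,cv2.MORPH_CLOSE,np.ones((9,9)))
    n,lab,stt,_=cv2.connectedComponentsWithStats(m)
    k=np.bincount(lab[red],minlength=n);k[0]=0
    m=(lab==k.argmax()).astype(np.uint8)*255
    c,_=cv2.findContours(m,cv2.RETR_EXTERNAL,cv2.CHAIN_APPROX_NONE)
    cv2.drawContours(m,c,-1,255,-1)
    return cv2.resize(m,(x1-x0,y1-y0),interpolation=cv2.INTER_AREA).astype(float)/255
def fitloco(s,l0,roi=None):
    if roi is None:
        q=proj(s,place(l0,np.r_[FR,CB]));a=q.min(0).astype(int)-18;b=q.max(0).astype(int)+18;roi=(*a,*b)
    M=imask(s,roi);l0=np.array(l0)
    best=None
    for dy in(-.1,0,.1):
        st=np.array([0,0,dy])
        fn=lambda p:np.abs(mmask(s,l0+p*[.001,.001,.01],roi)-M).sum()
        sim=np.r_[[st*[1,1,100]],st*[1,1,100]+np.diag([4,4,6])]
        r=minimize(fn,sim[0],method="Nelder-Mead",options=dict(initial_simplex=sim,xatol=.02,fatol=.05,maxiter=250))
        if best is None or r.fun<best.fun: best=r
    return l0+best.x*[.001,.001,.01],best.fun,M.sum()
def ing(g,l): return np.r_[tog(g,np.array(l)[None,:2])[0],wrap(l[2]-g[2])].round(3)
E
python3 - <<'E'
from h import *
g=np.load("g.npy")
d=pickle.load(open("s0.pkl","rb"))
l0=np.load("l.npy")
for n in("top","scene"):
    l,f,a=fitloco(d[n],l0);print("init",n,ing(g,l),f,a)
l2=np.array([.53,.118,-1.47])
for n in("top","scene"):
    s=pickle.load(open(n+"2.pkl","rb"))
    l,f,a=fitloco(s,l2);print("now",n,l,ing(g,l),f,a)
    if n=="top": np.save("l.npy",l); crop(s,190,185,260,235,11,"pics/t4.png",locolines(l))
    else: crop(s,220,130,320,200,8,"pics/sc6.png",locolines(l)+gaugelines(g))
E
```

```text
init top [-147.7    -14.865   -0.398] 138.58823529411762 775.6588235294117
init scene [-148.284  -14.326   -0.265] 107.70196078431371 744.3411764705882
now top [ 0.53813201  0.11504864 -1.43379197] [-1.51001e+02  1.88400e+00 -1.40000e-01] 142.4470588235294 782.9803921568628
now scene [ 0.53658546  0.11560143 -1.36704964] [-1.51956e+02  5.48000e-01 -7.30000e-02] 103.29019607843138 699.1450980392157
```

View pics/t4.png

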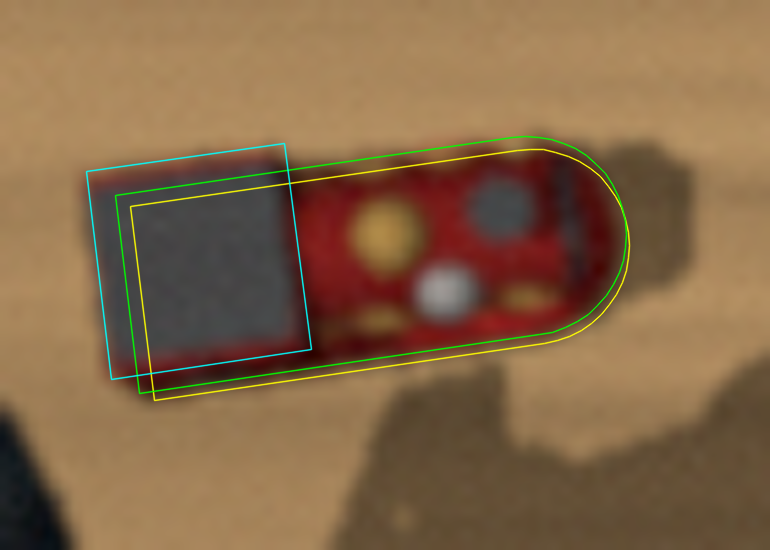

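View pics/sc6.png

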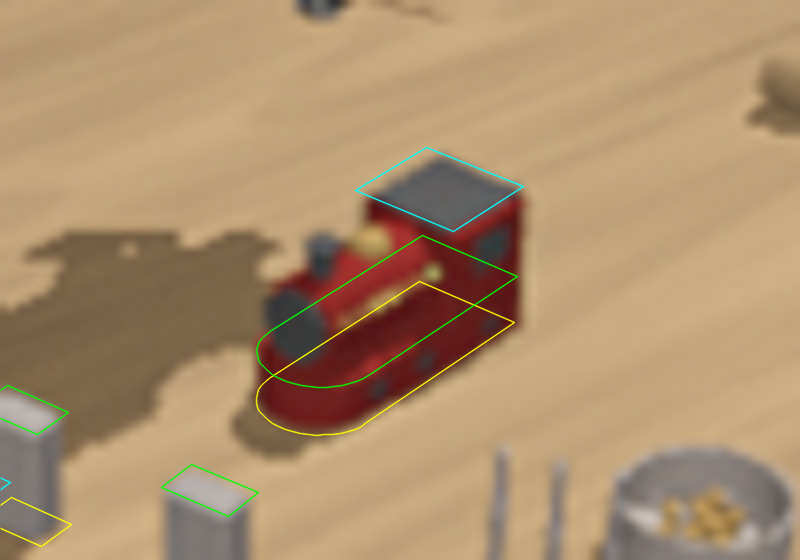

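```bash
cat >> h.py <<'E'
def fromg(g,q): p=place(g,[[q[0]/1000,q[1]/1000,0]])[0];return np.array([p[0],p[1],g[2]+q[2]])
E
python3 - <<'E'
from h import *
g=np.load("g.npy")
l=fromg(g,(-152.5,2,-.125));print(l)
s=pickle.load(open("top2.pkl","rb")); crop(s,190,185,260,235,11,"pics/t5.png",locolines(l)[:])
s=pickle.load(open("scene2.pkl","rb")); crop(s,220,130,320,200,8,"pics/sc7.png",locolines(l)+gaugelines(g))
E
```

```text
[ 0.5378335   0.11652167 -1.41878309]
```

View pics/t5.png

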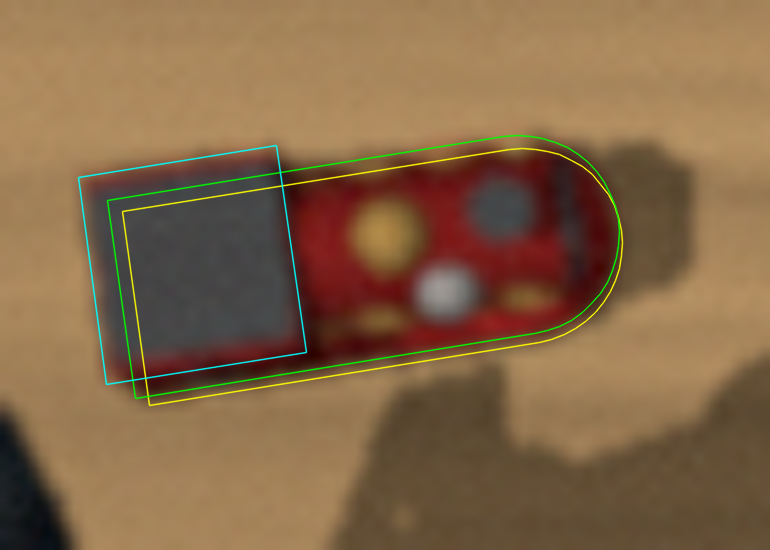

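View pics/sc7.png

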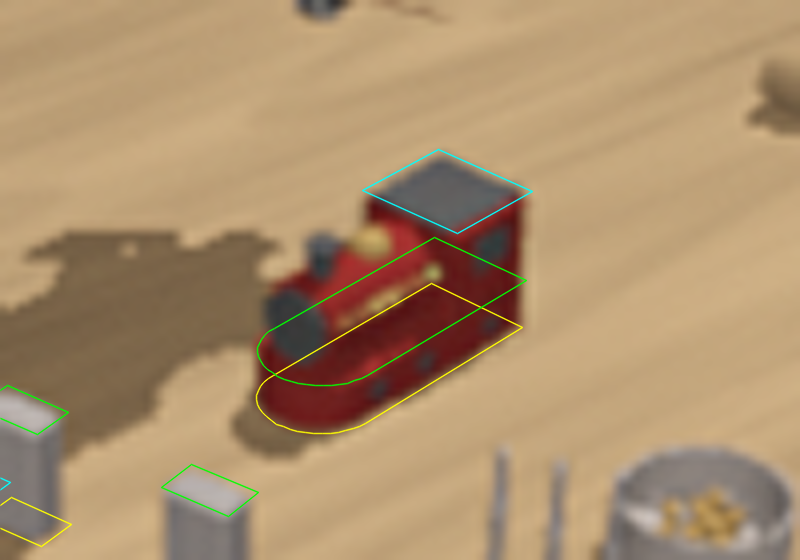

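Run:
```python
from h import *
g=np.load("g.npy")
go(g,-234,13,80,np.pi-.125)
```

```text
clock 7.92 tool gauge mm [[-237.2  -82.6]] z 81.4 yaw_g 3.123 F [ 0.2  0.1 -0.6] w -0.0001
delta cm (tool) [-0.15  9.56  0.38] turn 0.107 q [ 0.13  0.13  2.01 -0.01  0.98 -0.12]
```

Emit:
servo_tool:
  deltas:
    - [0,3.2,0,0,0.12]
    - [0,3.2,0,0,0.12]
    - [0,3.2,0,0,0.12]
    - [0,0,2,0.107,0.12]
    - [0,0,2,0,0.12]
    - [0,0,2,0,0.12]
    - [0,0,0.8,0,0.12]
    - [0,0,0,0,0.12]

```text
clock: 8.93
tool_pos: [0.5311, 0.2002, 0.0141]
eef_rot: [0.011, 0.648, 0.761, 0.008]
ft_force: [0.9, 0.3, -0.1]
grip_width: 0.0101
```

Run:
```python
from h import *
from cell import snapshot
g=np.load("g.npy")
go(g,-219,11,10,np.pi-.125)
s=snapshot("scene"); crop(s,220,100,320,200,6,"pics/sc8.png")
s=snapshot("wrist"); cv2.imwrite("pics/w8.png",s["img"][:,:,::-1])
```

```text
clock 8.93 tool gauge mm [[-234.8   18.4]] z 14.1 yaw_g 3.024 F [ 0.9  0.3 -0.1] w 0.0101
delta cm (tool) [-1.65 -0.56  0.4 ] turn 0.007 q [ 0.15  0.44  1.77 -0.01  0.9  -0.  ]
```

View pics/sc8.png

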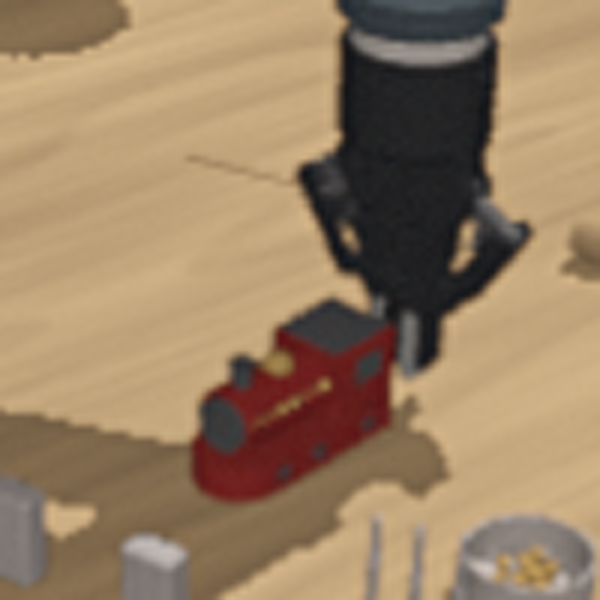

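Emit:
servo_tool:
  deltas:
    - [0,-0.55,0.4,0,0.12]
    - [-0.4,0,0,0.007,0.12]
    - [-0.4,0,0,0,0.12]
    - [-0.4,0,0,0,0.12]
    - [-0.3,0,0,0,0.12]
    - [0,0,0,0,0.12]

```text
clock: 9.78
tool_pos: [0.53, 0.1836, 0.0129]
eef_rot: [0.013, 0.651, 0.759, 0.01]
ft_force: [-0.9, 0.6, 0.8]
grip_width: 0.0104
```

Run:
```python
from h import *
from cell import snapshot
g=np.load("g.npy")
go(g,-219,11,10,np.pi-.125)
s=snapshot("scene"); crop(s,220,120,320,200,8,"pics/sc9.png",locolines(fromg(g,(-152.5,2,-.125))))
s=snapshot("top"); crop(s,180,175,270,235,8,"pics/t9.png")
```

```text
clock 9.78 tool gauge mm [[-219.2   12.8]] z 12.9 yaw_g 3.016 F [-0.9  0.6  0.8] w 0.0104
delta cm (tool) [-0.04 -0.18  0.28] turn -0.0 q [ 0.12  0.43  1.8  -0.01  0.89 -0.02]
```

View pics/sc9.png

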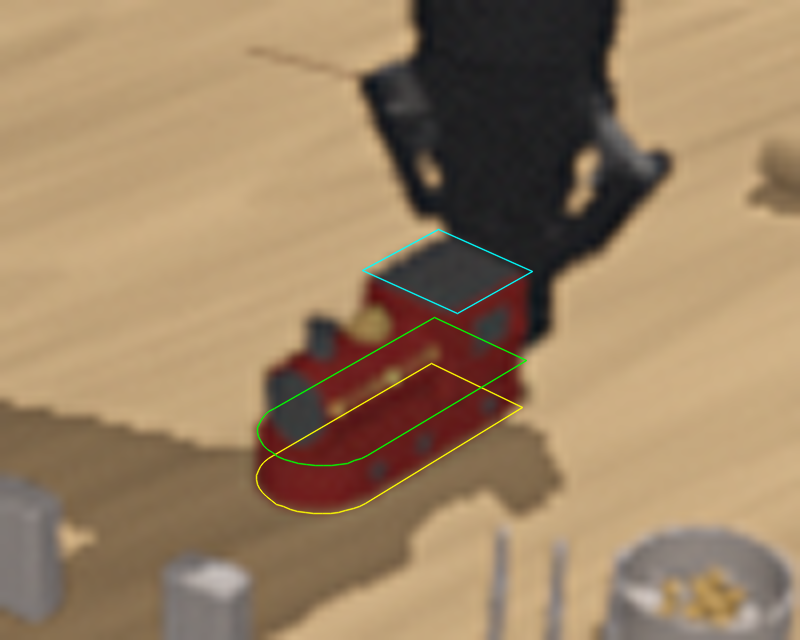

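View pics/t9.png

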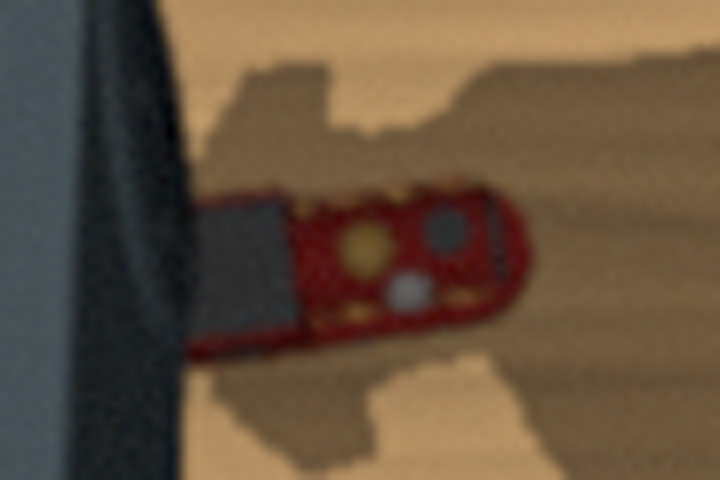

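Emit:
servo_tool:
  deltas:
    - [-0.4,-0.1,0.2,0,0.12]
    - [-0.5,-0.1,0,-0.015,0.12]
    - [-0.5,-0.1,0,-0.015,0.12]
    - [-0.5,-0.1,0,-0.015,0.12]
    - [-0.5,-0.1,0,-0.015,0.12]
    - [0,0,0,0,0.12]

```text
clock: 10.62
tool_pos: [0.5289, 0.1578, 0.0106]
eef_rot: [0.013, 0.626, 0.779, 0.01]
ft_force: [-0.1, -0.2, -0.3]
grip_width: 0.0105
```

Run:
```python
from h import *
from cell import snapshot
g=np.load("g.npy")
go(g,-219,11,10,np.pi)
l=fromg(g,(-134,0,-.06))
s=snapshot("scene"); crop(s,200,120,300,200,8,"pics/sc10.png",locolines(l)+gaugelines(g)); pickle.dump(s,open("sc10.pkl","wb"))
s=snapshot("top"); crop(s,200,160,300,235,8,"pics/t10.png",locolines(l)+gaugelines(g));pickle.dump(s,open("t10.pkl","wb"))
```

```text
clock 10.62 tool gauge mm [[-194.7    4.7]] z 10.6 yaw_g 3.081 F [-0.1 -0.2 -0.3] w 0.0105
delta cm (tool) [2.46 0.48 0.06] turn -0.06 q [ 0.08  0.42  1.82 -0.    0.87 -0.14]
```

View pics/sc10.png

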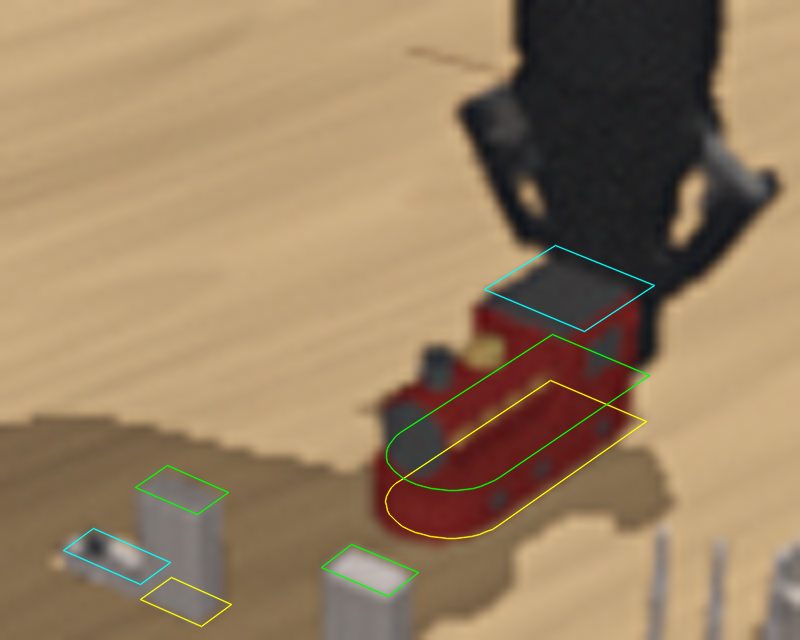

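View pics/t10.png

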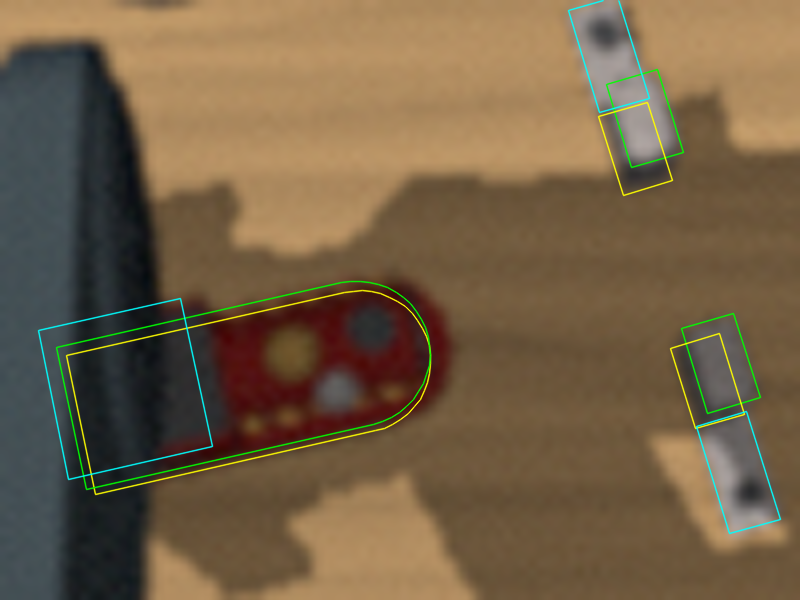

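Run:
```python
from h import *
g=np.load("g.npy")
st=pickle.load(open("t10.pkl","rb"));ss=pickle.load(open("sc10.pkl","rb"))
for i,q in enumerate([(-128.5,.5,-.06),(-128.5,.5,-.10)]):
    l=fromg(g,q)
    crop(st,210,185,260,225,10,f"a.png",locolines(l)[:2]); crop(ss,240,140,290,190,8,"b.png",locolines(l)[:2])
    a=cv2.imread("a.png");b=cv2.imread("b.png");b=cv2.resize(b[:,:],(300,400)) if 0 else b
    h=np.zeros((400,900,3),np.uint8);h[:,:500]=a;h[:,500:]=b;cv2.imwrite(f"pics/c{i}.png",cv2.resize(h,(800,356)))
a=cv2.imread("pics/c0.png");b=cv2.imread("pics/c1.png");cv2.imwrite("pics/cc.png",cv2.resize(np.r_[a,b],(674,600)))
```

```text
(no output)
```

View pics/cc.png

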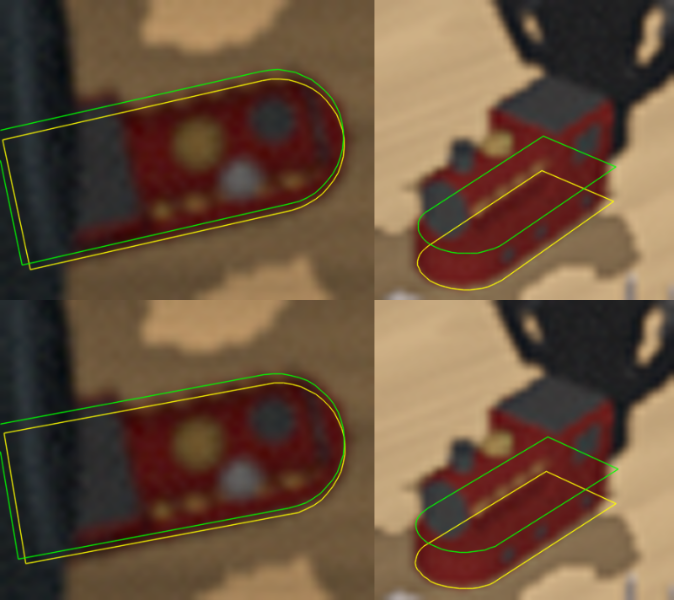

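Emit:
servo_tool:
  deltas:
    - [-0.5,-0.1,0,-0.016,0.12]
    - [-0.5,-0.1,0,-0.016,0.12]
    - [-0.5,-0.1,0,-0.016,0.12]
    - [-0.5,-0.1,0,-0.014,0.12]
    - [-0.4,0,0,0,0.12]
    - [-0.4,0,0,0,0.12]
    - [0,0,0,0,0.12]

```text
clock: 11.6
tool_pos: [0.5322, 0.1283, 0.0106]
eef_rot: [0.013, 0.6, 0.8, 0.009]
ft_force: [0.7, -0.4, -0.2]
grip_width: 0.0103
```

```bash
cat > look.py <<'E'
from h import *
from cell import snapshot
import sys
n=sys.argv[1];q=[float(v) for v in sys.argv[2:5]]
g=np.load("g.npy")
go(g,-66,0,10,np.pi)
l=fromg(g,q)
L=locolines(l)[:2]+gaugelines(g)
ss=snapshot("scene");st=snapshot("top");pickle.dump((ss,st),open(n+".pkl","wb"))
c=proj(st,[[*l[:2],0]])[0].astype(int);x0=c[0]-35;y0=c[1]-35
crop(st,x0,y0,x0+80,y0+60,8,"a.png",L)
c=proj(ss,[[*l[:2],0]])[0].astype(int);x0=c[0]-45;y0=c[1]-35
crop(ss,x0,y0,x0+80,y0+60,8,"b.png",L)
cv2.imwrite("pics/"+n+".png",np.r_[cv2.imread("a.png"),cv2.imread("b.png")][:, :][:,:640]) if 0 else cv2.imwrite("pics/"+n+"a.png",cv2.imread("a.png"))
cv2.imwrite("pics/"+n+"b.png",cv2.imread("b.png"))
E
python3 look.py p1 -101 -0.4 0
```

```text
clock 11.6 tool gauge mm [[-165.3   -0.2]] z 10.6 yaw_g -3.135 F [ 0.7 -0.4 -0.2] w 0.0103
delta cm (tool) [-9.93 -0.04  0.15] turn 0.006 q [ 0.02  0.41  1.83 -0.    0.87 -0.26]
```

View pics/p1a.png

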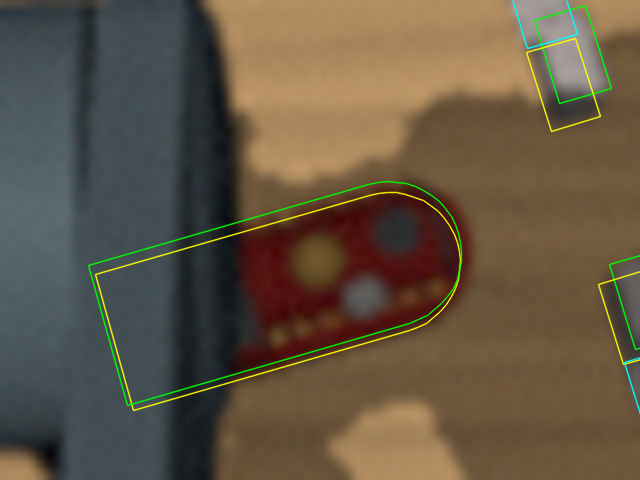

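View pics/p1b.png

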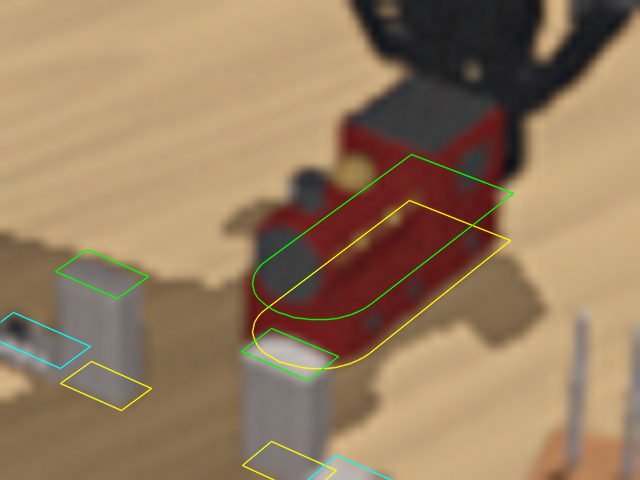

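Emit:
servo_tool:
  deltas:
    - [-0.5,0,0,0.006,0.12]
    - [-0.5,0,0,0,0.12]
    - [-0.5,0,0,0,0.12]
    - [-0.5,0,0,0,0.12]
    - [-0.3,0,0,0,0.12]
    - [0,0,0,0,0.12]

```text
clock: 12.45
tool_pos: [0.5387, 0.105, 0.0107]
eef_rot: [0.013, 0.603, 0.798, 0.009]
ft_force: [0.4, 0.1, -0.7]
grip_width: 0.0104
```

```bash
python3 look.py p2 -76 -0.4 0
```

```text
clock 12.45 tool gauge mm [[-141.2   -0.3]] z 10.7 yaw_g -3.142 F [ 0.4  0.1 -0.7] w 0.0104
delta cm (tool) [-7.52  0.03  0.14] turn 0.0 q [-0.02  0.41  1.83  0.    0.87 -0.3 ]
```

View pics/p2a.png

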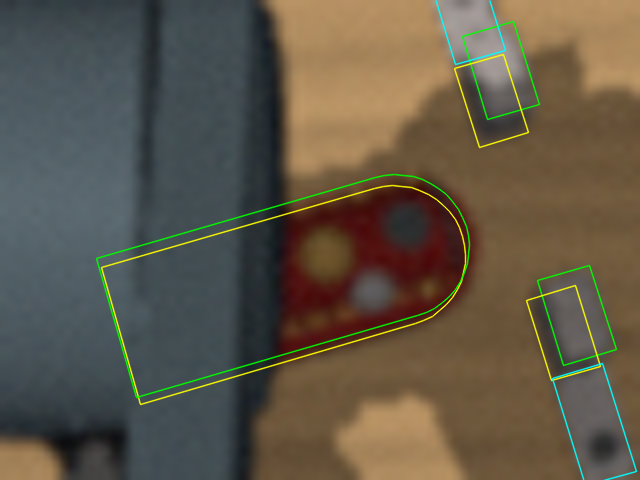

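View pics/p2b.png

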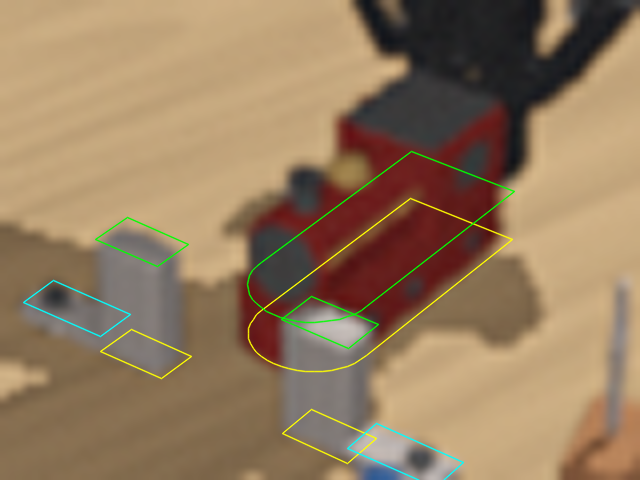

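Emit:
servo_tool:
  deltas:
    - [-0.4,0,0,0,0.12]
    - [-0.4,0,0,0,0.12]
    - [-0.4,0,0,0,0.12]
    - [-0.4,0,0,0,0.12]
    - [-0.4,0,0,0,0.12]
    - [-0.4,0,0,0,0.12]
    - [-0.4,0,0,0,0.12]

```text
clock: 13.42
tool_pos: [0.5465, 0.0769, 0.0108]
eef_rot: [0.012, 0.602, 0.798, 0.009]
ft_force: [-0.4, 1.3, 0.1]
grip_width: 0.0103
```

```bash
python3 look.py p3 -48 -0.4 0
```

```text
clock 13.43 tool gauge mm [[-112.    -0.5]] z 10.8 yaw_g -3.141 F [-0.4  1.3  0.1] w 0.0103
delta cm (tool) [-4.6   0.05  0.12] turn 0.001 q [-0.08  0.42  1.82  0.    0.88 -0.36]
```

View pics/p3a.png

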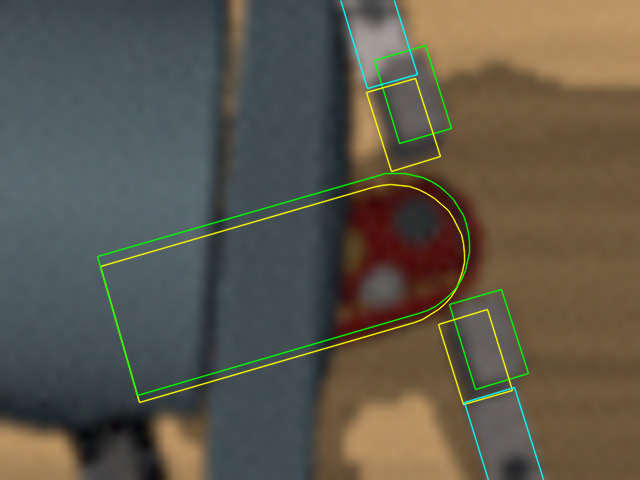

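View pics/p3b.png

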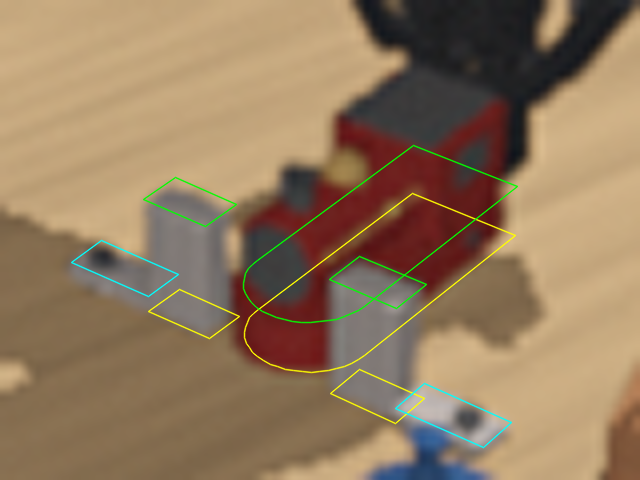

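Emit:
servo_tool:
  deltas:
    - [-0.4,0,0,0,0.12]
    - [-0.4,0,0,0,0.12]
    - [-0.4,0,0,0,0.12]
    - [-0.4,0,0,0,0.12]

```text
clock: 14.02
tool_pos: [0.5512, 0.0606, 0.011]
eef_rot: [0.012, 0.602, 0.798, 0.009]
ft_force: [-0.2, 0.5, -0.5]
grip_width: 0.0102
```

```bash
python3 look.py p4 -29 -0.4 0
```

```text
clock 14.03 tool gauge mm [[-95.1  -0.5]] z 11.0 yaw_g -3.141 F [-0.2  0.5 -0.5] w 0.0102
delta cm (tool) [-2.91  0.04  0.13] turn 0.001 q [-0.11  0.42  1.81  0.    0.88 -0.39]
```

View pics/p4b.png

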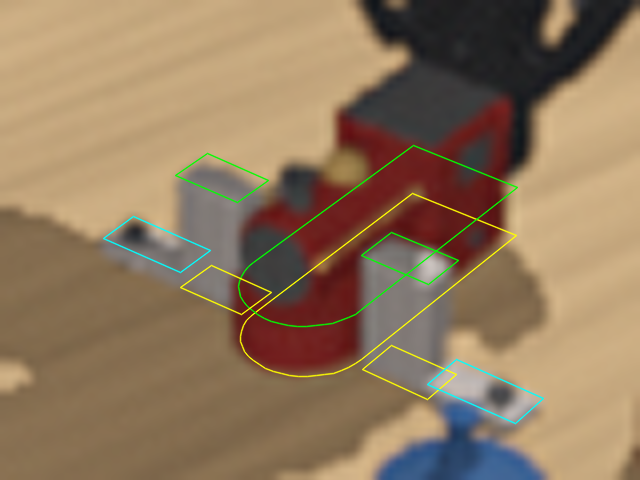

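View pics/p4a.png

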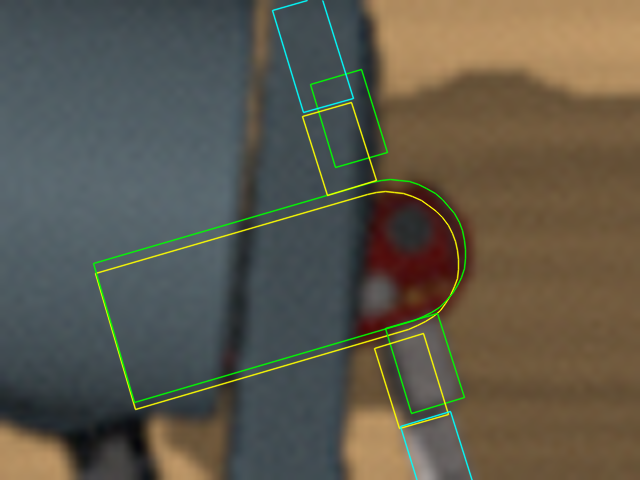

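Emit:
servo_tool:
  deltas:
    - [-0.4,0,0,0,0.12]
    - [-0.4,0,0,0,0.12]
    - [-0.4,0,0,0,0.12]
    - [-0.4,0,0,0,0.12]
    - [-0.4,0,0,0,0.12]
    - [-0.4,0,0,0,0.12]
    - [-0.4,0,0,0,0.12]
    - [-0.4,0,0,0,0.12]

```text
clock: 15.12
tool_pos: [0.5605, 0.0277, 0.0112]
eef_rot: [0.012, 0.602, 0.798, 0.009]
ft_force: [-0.3, 1.4, -1.0]
grip_width: 0.01
```

```bash
python3 look.py p5 5 -0.4 0
```

```text
clock 15.12 tool gauge mm [[-60.9  -0.5]] z 11.2 yaw_g -3.141 F [-0.3  1.4 -1. ] w 0.01
delta cm (tool) [0.51 0.05 0.12] turn 0.001 q [-0.17  0.43  1.8   0.01  0.88 -0.45]
```

View pics/p5b.png

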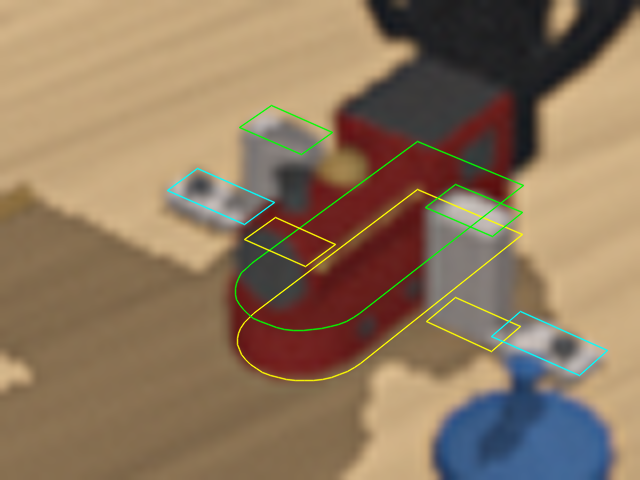

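View pics/p5a.png

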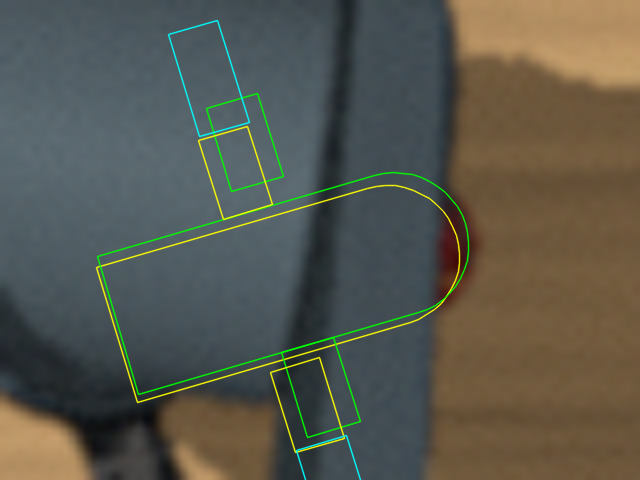

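Emit:
servo_tool:
  deltas:
    - [-0.4,0,0,0,0.12]
    - [-0.4,0,0,0,0.12]
    - [-0.4,0,0,0,0.12]
    - [-0.4,0,0,0,0.12]
    - [-0.4,0,0,0,0.12]
    - [-0.4,0,0,0,0.12]
    - [-0.4,0,0,0,0.12]
    - [0,0,0,0,0.05]
    - [0,0,0,0,0.05]

```text
clock: 16.35
tool_pos: [0.569, -0.0016, 0.0117]
eef_rot: [0.013, 0.602, 0.798, 0.009]
ft_force: [0.4, 0.3, -0.8]
grip_width: 0.0044
```

```bash
python3 look.py p6 35 -0.4 0
```

```text
clock 16.35 tool gauge mm [[-30.4  -0.3]] z 11.7 yaw_g -3.141 F [ 0.4  0.3 -0.8] w 0.0044
delta cm (tool) [3.56 0.03 0.14] turn 0.0 q [-0.21  0.44  1.78  0.01  0.89 -0.5 ]
```

View pics/p6b.png

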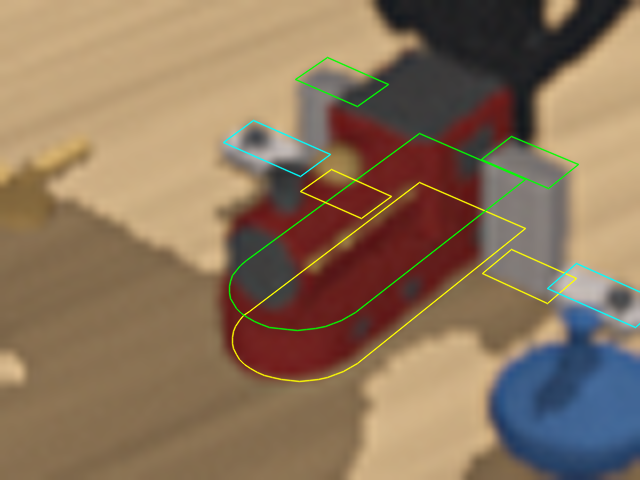

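Emit:
servo_tool:
  deltas:
    - [0,0,-0.3,0,0.05]
    - [-0.4,0,0,0,0.05]
    - [-0.4,0,0,0,0.05]
    - [-0.4,0,0,0,0.05]
    - [-0.4,0,0,0,0.05]

```text
clock: 17.08
tool_pos: [0.5734, -0.0172, 0.0151]
eef_rot: [0.013, 0.602, 0.798, 0.009]
ft_force: [-0.3, 1.2, 0.3]
grip_width: 0.0043
```

```bash
python3 look.py p7 53 -0.4 0
```

```text
clock 17.07 tool gauge mm [[-14.1  -0.4]] z 15.1 yaw_g -3.14 F [-0.3  1.2  0.3] w 0.0043
delta cm (tool) [5.19 0.03 0.46] turn 0.001 q [-0.24  0.45  1.76  0.01  0.9  -0.53]
```

View pics/p7b.png

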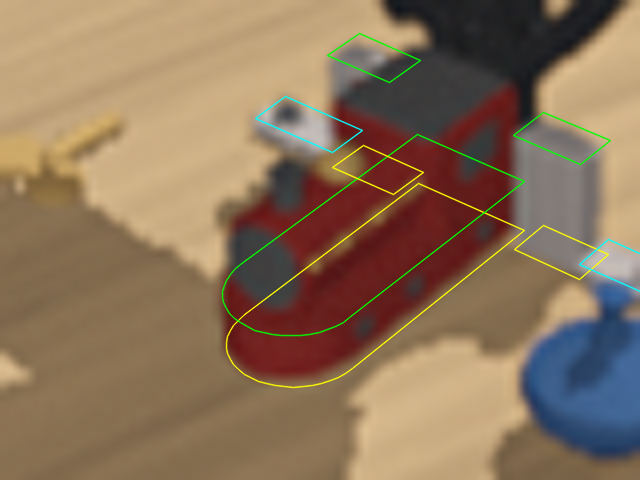

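Emit:
servo_tool:
  deltas:
    - [-0.4,0,0,0,0.05]
    - [-0.4,0,0,0,0.05]
    - [-0.4,0,0,0,0.05]
    - [-0.4,0,0,0,0.05]
    - [0,0,0,0,0.05]

```text
clock: 17.8
tool_pos: [0.5782, -0.0342, 0.0152]
eef_rot: [0.013, 0.602, 0.798, 0.009]
ft_force: [-0.4, -0.5, 0.2]
grip_width: 0.0042
```

```bash
python3 look.py p8 69 -0.4 0
```

```text
clock 17.8 tool gauge mm [[ 3.5 -0.4]] z 15.2 yaw_g -3.141 F [-0.4 -0.5  0.2] w 0.0042
delta cm (tool) [6.95 0.03 0.46] turn 0.001 q [-0.27  0.45  1.75  0.01  0.91 -0.55]
```

View pics/p8b.png

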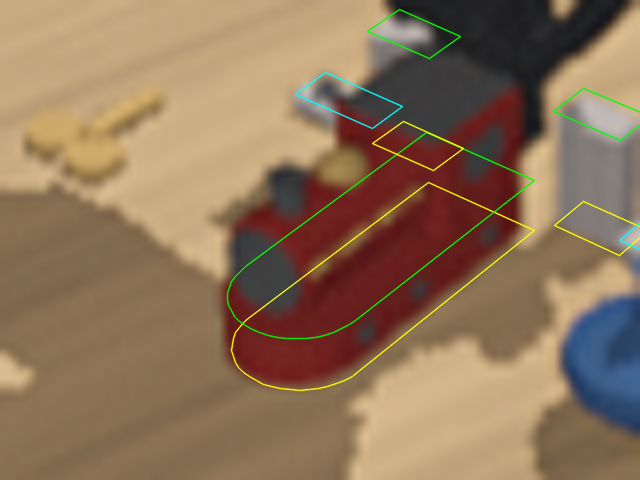

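Emit:
servo_tool:
  deltas:
    - [-0.4,0,0,0,0.05]
    - [-0.4,0,0,0,0.05]
    - [-0.2,0,0,0,0.05]
    - [0,0,0,0,0.05]
    - [0.5,0,0,0,0.05]
    - [1.5,0,0,0,0.05]
    - [2,0,0,0,0.05]
    - [2,0,0,0,0.05]
    - [1,0,-1,0,0.05]
    - [1,0,-4,0,0.05]
    - [0,0,-5,0,0.05]
    - [0,0,-5,0,0.05]
    - [6,0,0,0,0.05]
    - [6,0,0,0,0.05]
    - [6,0,0,0,0.05]
    - [0,-5,0,0,0.05]
    - [0,-5,0,0,0.05]
    - [0,-3,0,0,0.05]
    - [0,0,0,0,0.05]

```text
clock: 20.27
tool_pos: [0.3719, 0.1865, 0.17]
eef_rot: [0.016, 0.599, 0.801, 0.013]
ft_force: [-0.1, 0.7, 0.4]
grip_width: 0.0043
```

```bash
python3 look.py p9 80 -0.4 0
python3 - <<'E'
import pickle,cv2
ss,st=pickle.load(open("p9.pkl","rb"))
cv2.imwrite("pics/top9.png",st["img"][:,:,::-1]);cv2.imwrite("pics/scene9.png",ss["img"][:,:,::-1])
E
```

```text
clock 20.27 tool gauge mm [[-265.2 -138.5]] z 170.0 yaw_g -3.133 F [-0.1  0.7  0.4] w 0.0043
delta cm (tool) [-19.88  13.    16.75] turn 0.009 q [ 0.18 -0.15  2.08 -0.01  1.18 -0.1 ]
```

View pics/p9a.png

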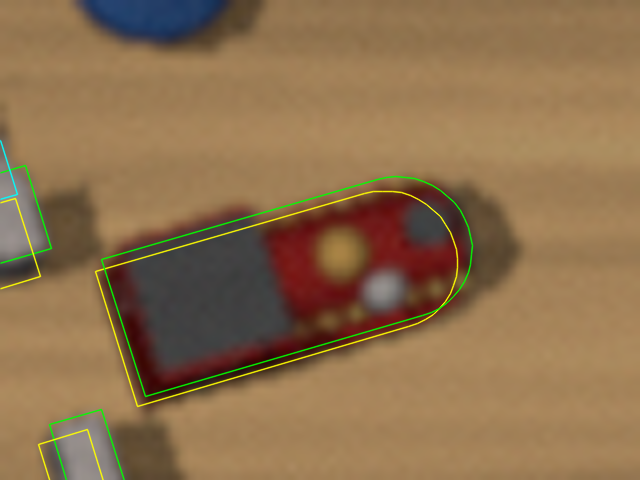

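View pics/top9.png

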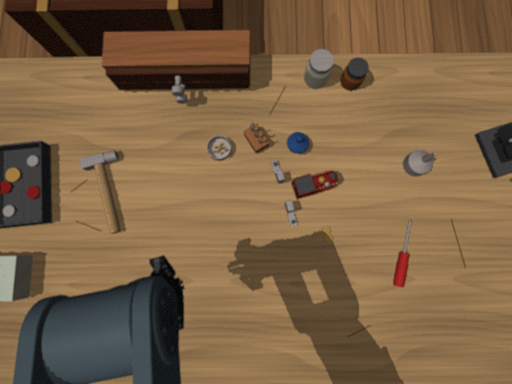

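View pics/p9b.png

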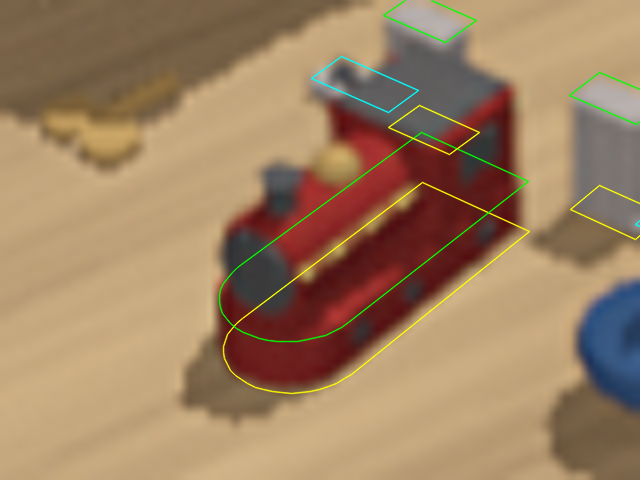

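```bash
python3 -c "
from cell import robot,status
print(status.get_state()['qd'].round(3)); print(robot.job_done())"
```

```text
[-0.01   0.029 -0.028 -0.002 -0.004 -0.002]
the job is handed in; nothing more can be done
None
```

The locomotive went through the gauge nose first, and I handed the job in at about 20 s of the 58 s allowed.

**How it was moved:** I first nudged its right flank with the closed fingertips to line it up. I then pushed it on its flat rear face, steering slightly, straight through the gap. The wrist force never read above about 1.5 N between moves. I saw no sign of jamming, tipping or lifting in the pictures.

**Last checks:**
- **Clear of the gauge:** the fitted pose in the top and scene views puts the rear end about 25 mm beyond the gauge centre. That is about 17 mm past the far faces of the posts.
- **Straightness:** it stands within about 1 mm of the centre line.
- **Other objects:** by eye, the bystanders are at the same pixel positions as at the start.
- **Arm:** it is backed well away at 17 cm height and touches nothing.

**What disagreed:**
- The automatic silhouette fit disagreed between the two cameras by up to 0.13 rad in heading, so I set poses by checking overlays by hand.
- The scene camera overlays were offset from the top view by 1–2 mm, which is within the stated calibration error.

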